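# Fit the imaging chamber on the stage's locating pins

## Task

Take the cleaned imaging chamber (the aluminium plate with the grey block) off the sloping draining rack and fit it on the specimen stage: its larger hole over the round pin and its smaller hole over the diamond pin. Lower it gently and keep hold of it, wiggling if need be, until both pins are through and the plate lies flat on the stage, then let go and leave it there. Do not push the other things on the bench about.

Things in the scene. Friction and masses are not known exactly. Their poses are not given: they have to be found in the camera images.
- chamber_mid (a point): Centre of the imaging chamber: aluminium plate 110 (x) x 160 (y) x 8 mm carrying a grey block 50 (x) x 84 (y) x 30 mm high on its middle, window on top; 0.4 to 0.65 kg, balanced. The point is 19 mm above the plate's underside, 19 mm below the block's top. z points out of its top, square to the plate. Starts top up on the rack, against its lip, z leaning 25 degrees towards the rack's low side.
- round_hole (a point): Centre of the larger round hole through the chamber's plate, 18 mm across, at the plate's underside, 65 mm along plate +y from the middle. Same axes as chamber_mid. To grip the block across its 50 mm width, close along plate x: beside each of these two faces the plate lies bare for 30 mm, its upper face 11 mm below chamber_mid.
- diamond_hole (a point): Centre of the smaller round hole through the chamber's plate, 14 mm across, at the plate's underside, 65 mm along plate -y from the middle. Same axes as chamber_mid. The round pin is too thick for it, so the chamber fits the stage one way round only: chamber y along stage y.
- stage: Specimen stage, fixed: black flat top 170 (x) x 240 (y) mm on four pillars. Origin on the table under its centre; the top face is 110 mm above the table. Two steel locating pins stand on the top on its y axis, 130 mm apart. A 60 mm opening in the middle shows an objective, which stays below the top.
- round_pin (a point): Foot of the round locating pin, at the stage's top face, 65 mm along stage +y from its centre; 16 mm across, 20 mm tall, the upper 8 mm tapering to 8 mm across. Stage axes, z up.
- diamond_pin (a point): Foot of the diamond locating pin, at the stage's top face, 65 mm along stage -y from its centre; 12 mm across along x, 7 mm along y, 14 mm tall, the upper 6 mm tapering to half that. Stage axes, z up.
- rack: Draining rack, fixed: steel slats sloping down at 25 degrees to the rack's -x side (towards the robot), 150 mm long up the slope, 200 mm wide, with a lip along the low edge standing 17 mm above the slats. Origin on the table under the slats' centre, 85 mm below their upper face; highest edge about 117 mm above the table.
- petri_dish: Closed clear petri dish, 58 mm across, 15 mm high, lying between the stage and the rack. Bystander; origin at the centre of its underside.
- dish_stack: Stack of three closed petri dishes, 92 mm across, 48 mm high, at the back. Bystander; origin at the centre of its underside.
- objective_lens: Steel objective lens standing on end, 33 mm across, 50 mm high. Bystander; origin at the centre of its underside.
- blank_insert: Plain thin dark plate without holes, 85 x 130 x 5 mm, lying flat near the robot; not the one to fit. Bystander; origin at the centre of its underside.
- hex_driver: Hand screwdriver, 170 mm long, lying on the table near the robot. Bystander.
- tip_box: White box of pipette tips, 84 x 124 x 63 mm. Bystander; origin at the centre of its underside.
- slide_box: Grey slide box, 90 x 170 x 30 mm. Bystander; origin at the centre of its underside.

How it is judged:
By the outcome, as a careful person would: the job done as asked, in the order asked, and still so for the second after the job is handed in, with the robot touching nothing.
It also fails if it takes over 45 s, if anything falls off the work surface, if the arm or the gripper's body presses on something with over 40 N, if the wrist force passes 120 N, or if a joint passes its speed limit or range.

## Robot

A 7-joint arm with a two-finger parallel gripper is mounted at the origin on the work surface. World frame = base frame: x ahead of the robot, y to its left, z up, the work surface at z = 0. Lengths are in m, angles in rad, forces in N, time in s.
With the tool pointing down it reaches from about 0.425 to 0.875 m from the base axis. Payload 8.4 kg.
Tool frame: the origin (TCP) lies between the finger pads; the fingertips stand manip.nose_length ahead of it and the grasp point (between the pads) lies 8 mm behind it (manip.nose_length is the distance from the TCP to the fingertips, in m); z points along the fingers, y is the line along which they close (so a half turn about z gives the same grasp; the last joint's range is limited). The gripper opens to 87 mm and grips with 3 to 60 N. Pads are 19 mm wide; open, the fingers measure 117 mm over their backs; the gripper's body (75 mm by 190 mm) begins 51 mm behind the grasp point.
Start: joints at [1.141, 0.333, 0.04, 1.465, -0.013, 1.343, -0.059], TCP at [0.211, -0.615, 0.234] pointing down, gripper open.
Joint ranges: [-2.58, 2.58], [-0.38, 2.09], [-1.3, 1.39], [0.25, 2.4], [-1.5, 4.64], [0.08, 2.09], [-2.65, 2.65]. Speed limits (rad/s): [2.22, 2.22, 2.79, 2.79, 3.14, 3.14, 3.14].

## Interface

Orientations are given as a unit quaternion [x, y, z, w].
In Python, from workcell import state, viewer, job_done, trace, place_of, manip gives the robot as it stands.
- The arm moves only by the shell command python3 -m inch 'ROWS' [FORCE]. ROWS is JSON, one flat list of numbers, 5 for each row, row after row: the shift along the world's x, y, z in mm, then the turn about the world's z in rad, then the closure, from -1 (fully open) to 1 (shut). In form: [x, y, z, yaw, claw, x, y, z, yaw, claw, ...]. A call has 1 to 12 rows; each row is the pose to reach, as a shift and turn from the pose commanded when the call began; what a row does not reach only later rows make up. A row lasts 1/8 s, in which the tool goes at most 62.5 mm and 10.7 degrees, less where a joint would pass 70% of its speed; a pose out of reach is approached as far as the arm can. A call with a gripper value outside its range is refused whole. The fingers move at their own pace and stop on an object; FORCE is the grip in N (left out, the last holds). Time passes only in rows, so rows that repeat a pose let the fingers close. It gives the time, the measured TCP pose, the force, the opening and the grip force at its end, in the units of the state.
- state(): the state, without advancing time (a new reading comes with each control period).
- viewer.capture(name): name is "scene" or "top" or "wrist"; returns a dict with "image" (420x560x3 uint8, blue, green, red), "depth" (420x560 float32, m along the optical axis (not along the pixel's ray), 0 where there is no reading), "fov_y" (degrees; the focal length in pixels is half the picture's height over the tangent of half this angle, whatever the lens; pixels are square), "cx", "cy" (the principal point, pixels), "origin" and "orientation" of the camera in the world. Camera axes: x right, y down, z forward; pixel columns grow to the right and rows downward; lengths in m; the calibration is good to about 2 mm. A picture is of the moment at which its call begins.
- job_done(): hands the job in; it is judged then, once.
Trained networks look in the newest picture that a camera, given by its name, has taken for a name from the list of things; names that differ only in an ending like _2 or _b are one class to them, and where a whole thing is asked for, a point or a joint stands for the part that bears it (a point fixed in the world has none). Each returns a list of dicts, best first, with "score" (0 to 1); they miss things now and then, are a little off and sometimes report something else, mostly with a low value. They report only what shows in the picture. A call takes as long as a camera call.
- trace(camera, target): "mask" (420x560 bool, what is visible of it) and "position" ([column, row] in pixels, amid what is visible of it).
- place_of(camera, target): "position" ([column, row] in pixels: a listed point, or the origin of a listed thing).
The state is a dict: "time": time; "q": joint angles; "qd": joint speeds; "tau": joint torques, N m; "position": TCP position; "orientation": TCP orientation; "wrist_force": force on the tool from outside, world axes, zero at the start; "moment": the same for the moment, N m; "grip_width": opening from 0.0 (shut) to 1.0 (fully open); "grasp_force": force on a finger pad.
Only numpy, scipy, OpenCV 4.12 (cv2) and the standard library are available. Lean on these libraries where they do the work, as an engineer would, in place of code of your own. Each camera call takes 0.05 s, during which the arm holds its last target. There are 200 camera calls.

## Working session

There is one attempt and no reset: what is moved stays moved. The work goes in short steps, Python scripts to look and compute and a shell command to move; the robot and the scene stay as the last step left them, time stands still between calls to the robot, and variables do not carry over. Pictures are saved under pics/ and viewed, at most 11 in all, crops included, and the job is handed in when it is done.

```bash
mkdir -p pics; ls; cat > h.py <<'E'
import numpy as np, cv2
from scipy.spatial.transform import Rotation as R
from workcell import state, viewer, job_done, trace, place_of, manip
def K(c): return 210/np.tan(np.radians(c["fov_y"])/2)
def ray(c,p):
    d=np.array([(p[0]-c["cx"])/K(c),(p[1]-c["cy"])/K(c),1.]); return R.from_quat(c["orientation"]).apply(d)
def at_z(c,p,z):
    r=ray(c,p); o=np.array(c["origin"]); return o+r*(z-o[2])/r[2]
def cloud(c,m):
    v,u=np.nonzero(m&(c["depth"]>0)); d=c["depth"][v,u]
    P=np.c_[(u-c["cx"])/K(c)*d,(v-c["cy"])/K(c)*d,d]
    return R.from_quat(c["orientation"]).apply(P)+np.array(c["origin"])
def at_d(c,p):
    u,v=int(round(p[0])),int(round(p[1])); d=np.median(c["depth"][v-1:v+2,u-1:u+2]); return np.array(c["origin"])+ray(c,p)*d
E
python3 - <<'E'
from h import *
print(manip.nose_length, {k:np.round(v,3) for k,v in state().items()})
for n in ("top","scene"):
    c=viewer.capture(n); cv2.imwrite(f"pics/{n}0.png",c["image"]); print(n,c["origin"],c["orientation"],c["fov_y"],c["cx"],c["cy"])
    for t in ("chamber_mid","round_hole","diamond_hole","stage","round_pin","diamond_pin","rack","petri_dish","dish_stack","objective_lens","tip_box","slide_box"):
        r=place_of(n,t)
        for e in r[:2]: print(t,round(e["score"],2),np.round(e["position"],1),np.round(at_d(c,e["position"]),3))
E
```

```text
pics
0.011 {'time': np.float64(0.0), 'q': array([ 1.141,  0.334,  0.04 ,  1.466, -0.013,  1.343, -0.059]), 'qd': array([ 0.001,  0.   , -0.001,  0.001, -0.001, -0.001, -0.001]), 'tau': array([-1.0000e-03, -6.5636e+01,  1.3350e+00, -4.0381e+01, -5.9000e-02,
        4.5000e-02,  0.0000e+00]), 'position': array([ 0.211, -0.614,  0.233]), 'orientation': array([ 0.986,  0.165, -0.   , -0.001]), 'wrist_force': array([ 0.272, -0.811,  0.111]), 'moment': array([ 0.024, -0.009, -0.007]), 'grasp_force': np.float64(0.0), 'grip_width': np.float64(1.0)}
top [ 0.42532318 -0.02050142  1.79679711] [-0.70334409  0.70964774 -0.02844692  0.02996575] 42.480063575100715 277.19917802457184 196.22302691874177
chamber_mid 0.67 [197.5 185.5] [0.601 0.232 0.114]
chamber_mid 0.49 [116.7 207.4] [0.54  0.509 0.03 ]
round_hole 0.92 [181.7 186.3] [0.602 0.287 0.082]
diamond_hole 0.62 [220.3 180.8] [0.619 0.164 0.078]
diamond_hole 0.33 [195.5 184.6] [0.604 0.238 0.114]
stage 0.78 [329.9 175.3] [ 0.633 -0.187  0.08 ]
round_pin 0.96 [311.1 176.4] [ 0.626 -0.124  0.111]
petri_dish 0.51 [275.4 211.4] [ 0.523 -0.011  0.
[... 422 characters left out ...]
 0.8 [320.6 276.8] [0.614 0.232 0.119]
round_hole 0.58 [336.1 302.8] [0.615 0.293 0.09 ]
diamond_hole 0.83 [298.6 268.9] [0.632 0.172 0.091]
stage 0.94 [220.2 200.9] [ 0.683 -0.112  0.109]
round_pin 0.72 [230.5 183.9] [ 0.634 -0.137  0.123]
diamond_pin 0.62 [203.9 162.8] [ 0.648 -0.265  0.109]
rack 0.63 [310.  302.1] [0.667 0.262 0.103]
petri_dish 0.74 [286.2 223.2] [ 0.54  -0.005  0.014]
petri_dish 0.44 [298.4 268.2] [0.63  0.169 0.089]
dish_stack 0.94 [218.2 265.5] [0.777 0.025 0.049]
objective_lens 0.63 [319.6 190.2] [ 0.393 -0.038  0.028]
objective_lens 0.38 [396.4 250.7] [0.347 0.242 0.005]
tip_box 0.73 [200.9 132.4] [ 0.561 -0.463  0.042]
slide_box 0.9 [420.5 382.3] [0.564 0.523 0.028]
```

```bash
python3 -c "
import cv2
a=cv2.imread('pics/top0.png')[110:290,90:460];cv2.imwrite('pics/top0c.png',cv2.resize(a,None,fx=2.1,fy=2.1,interpolation=2))"
```

```text
(no output)
```

View pics/top0c.png

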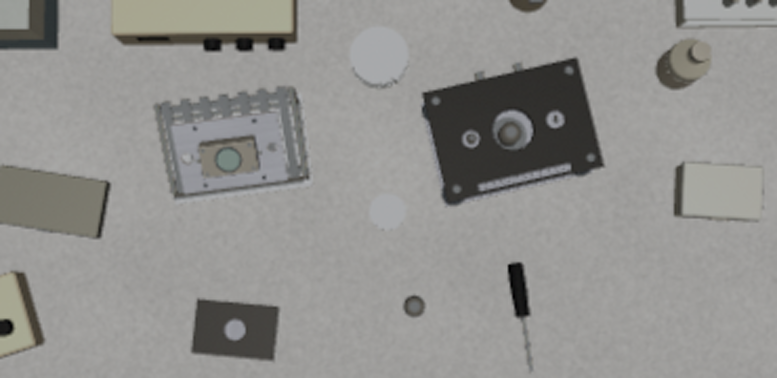

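View pics/scene0.png

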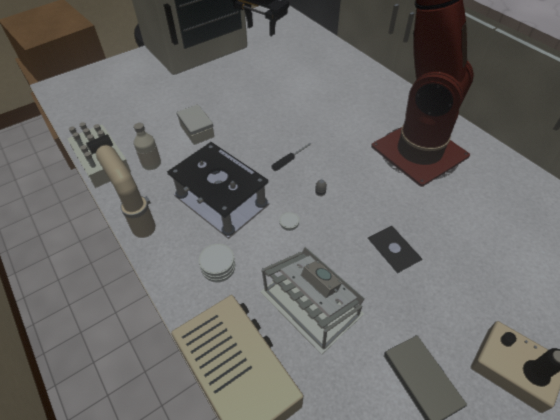

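The chamber lies on the rack at left centre (about (197,185) in the full top view), with its low side towards the robot. The stage is right of centre, with its round pin at (311,176) and diamond pin at about (355,167). The tool can only yaw, so I'll grip the block across its 84 mm ends, because the tilt is then about the closing axis. I'll level the plate against the stage top away from the pins before fitting it. First I'll move above it and look.

```bash
python3 -m inch '[50,30,60,0,-1,100,60,70,0,-1,160,90,70,0,-1,200,145,70,0,-1,230,200,70,0,-1,255,260,70,0,-1,275,320,70,0,-1,295,380,70,-0.05,-1,310,440,70,-0.1,-1,330,500,70,-0.15,-1,345,560,70,-0.2,-1,355,620,70,-0.2,-1]'
python3 -m inch '[15,60,0,0,-1,25,120,0,0,-1,30,180,0,0,-1,35,226,0,0,-1,35,226,0,0,-1,35,226,0,0,-1,35,226,0,0,-1]'
python3 - <<'E'
from h import *
c=viewer.capture("wrist"); cv2.imwrite("pics/w0.png",c["image"]); np.savez("w0.npz",**{k:v for k,v in c.items()})
print(c["origin"],R.from_quat(c["orientation"]).as_matrix().round(3).tolist(), c["fov_y"])
s=state();print(s["position"],R.from_quat(s["orientation"]).as_matrix().round(3).tolist(),s["q"])
for t in ("chamber_mid","round_hole","diamond_hole"):
    for e in place_of("wrist",t)[:2]: print(t,round(e["score"],2),np.round(e["position"],1),np.round(at_d(c,e["position"]),4))
E
```

```text
time: 2.8
position: [0.5619, -0.0159, 0.3037]
orientation: [0.998, 0.065, 0.0, 0.0]
wrist_force: [0.8, 0.1, 0.9]
grip_width: 0.999
grasp_force: 0.0
time: 3.68
position: [0.597, 0.2064, 0.3036]
orientation: [0.998, 0.064, 0.0, 0.0]
wrist_force: [-0.9, -0.2, -0.5]
grip_width: 1.002
grasp_force: 0.0
[0.66871864 0.21541435 0.45433547] [[0.129, -0.956, -0.263], [-0.992, -0.124, -0.036], [0.002, 0.265, -0.964]] 63.21025279129051
[0.59698979 0.20646541 0.30370443] [[0.992, 0.128, 0.0], [0.128, -0.992, -0.001], [0.0, 0.001, -1.0]] [ 0.00575314  0.31817409 -0.53421449  1.3789044   0.16125397  1.48748009
 -1.96220743]
chamber_mid 0.76 [252.7 168.3] [0.6143 0.2247 0.1198]
round_hole 0.84 [196.6 157.7] [0.5997 0.3031 0.0022]
round_hole 0.46 [233.  331.7] [0.3435 0.2288 0.0044]
diamond_hole 0.58 [312.2 159.1] [0.626  0.162  0.0777]
diamond_hole 0.34 [454.9  52.9] [0.758 0.021 0.048]
```

View pics/w0.png

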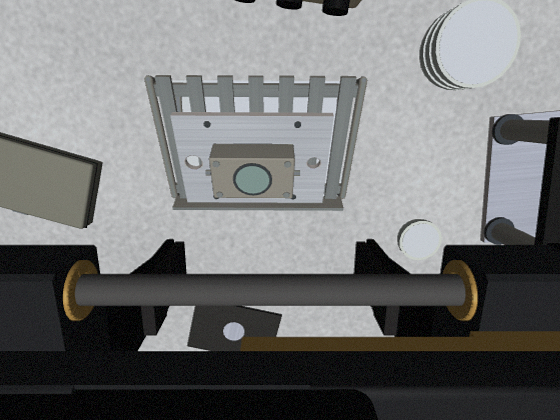

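The block's ends seem to carry small fittings at (210,172) and (296,172), which matters for this grip, so I'll zoom in.

```bash
python3 - <<'E'
from h import *
c=np.load("w0.npz"); a=c["image"][100:215,150:370]; cv2.imwrite("pics/w0c.png",cv2.resize(a,None,fx=3.6,fy=3.6,interpolation=cv2.INTER_CUBIC))
c=dict(c)
for u in (203,205,207,208,209,210,211,212,214): print(u,[tuple(np.round(1000*at_d(c,(u,v)),0)) for v in (166,169,172,175,178)])
import workcell;print(dir(manip))
E
```

```text
203 [(np.float64(604.0), np.float64(280.0), np.float64(84.0)), (np.float64(600.0), np.float64(280.0), np.float64(82.0)), (np.float64(597.0), np.float64(280.0), np.float64(80.0)), (np.float64(593.0), np.float64(280.0), np.float64(79.0)), (np.float64(589.0), np.float64(280.0), np.float64(77.0))]
205 [(np.float64(604.0), np.float64(277.0), np.float64(84.0)), (np.float64(601.0), np.float64(277.0), np.float64(83.0)), (np.float64(602.0), np.float64(274.0), np.float64(104.0)), (np.float64(594.0), np.float64(277.0), np.float64(80.0)), (np.float64(590.0), np.float64(278.0), np.float64(77.0))]
207 [(np.float64(605.0), np.float64(275.0), np.float64(84.0)), (np.float64(601.0), np.float64(275.0), np.float64(83.0)), (np.float64(602.0), np.float64(272.0), np.float64(104.0)), (np.float64(599.0), np.float64(271.0), np.float64(104.0)), (np.float64(590.0), np.float64(275.0), np.float64(77.0))]
208 [(np.float64(605.0), np.float64(274.0), np.float64(83.0)), (np.float64(601.0), np.float64(274.0), np.float64(83.0)), (np.float64(602.0), np.float64(271.0), np.float64(104.0)), (np.float64(599.0), np.float64(2
[... 1268 characters left out ...]
at64(113.0))]
214 [(np.float64(612.0), np.float64(263.0), np.float64(121.0)), (np.float64(608.0), np.float64(263.0), np.float64(118.0)), (np.float64(605.0), np.float64(263.0), np.float64(117.0)), (np.float64(602.0), np.float64(263.0), np.float64(115.0)), (np.float64(598.0), np.float64(263.0), np.float64(113.0))]
['IKError', '__class__', '__delattr__', '__dict__', '__dir__', '__doc__', '__eq__', '__format__', '__ge__', '__getattribute__', '__getstate__', '__gt__', '__hash__', '__init__', '__init_subclass__', '__le__', '__lt__', '__module__', '__ne__', '__new__', '__reduce__', '__reduce_ex__', '__repr__', '__setattr__', '__sizeof__', '__str__', '__subclasshook__', '__weakref__', 'nose_length']
```

View pics/w0c.png

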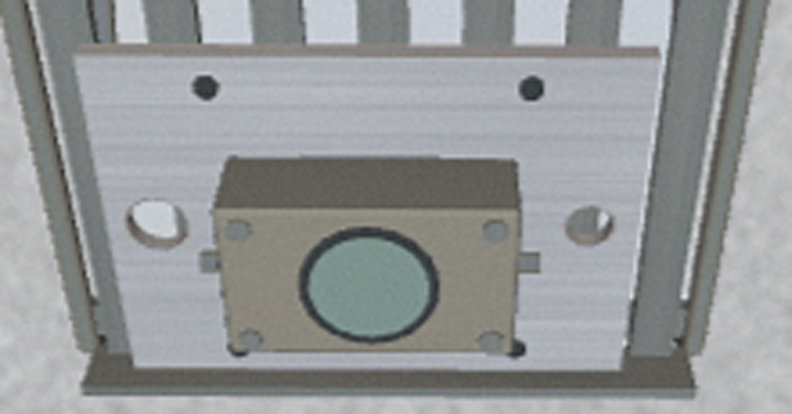

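Small ports stick out about 6 mm from the block's ends, about 9 mm below its top. The pads therefore have to grip above them. Next I'll measure the block top precisely.

```bash
cat >> h.py <<'E'
def block(c,guess):
    P=cloud(c,np.ones((420,560),bool)); P=P[(np.linalg.norm(P[:,:2]-guess[:2],axis=1)<.065)]
    best=None; rng=np.random.default_rng(0); Q=P[P[:,2]>guess[2]-.015]
    for _ in range(300):   # ransac: top plane
        a=Q[rng.choice(len(Q),3,False)]; n=np.cross(a[1]-a[0],a[2]-a[0]); l=np.linalg.norm(n)
        if l<1e-5: continue
        n/=l; n*=np.sign(n[2]); 
        if n[2]<.85: continue
        k=np.abs((Q-a[0])@n)<.0012
        if best is None or k.sum()>best.sum(): best=k
    T=Q[best]; m=T.mean(0); n=np.linalg.svd(T-m,full_matrices=False)[2][2]; n*=np.sign(n[2])
    ex=np.cross([0,1,0],n); ex/=np.linalg.norm(ex); ey=np.cross(n,ex)
    L=np.c_[(T-m)@ex,(T-m)@ey].astype(np.float32)
    (cx,cy),(w,h),a=cv2.minAreaRect(L*1000)
    if w>h: w,h,a=h,w,a-90
    if a>45:a-=180
    cen=m+(cx*ex+cy*ey)/1000; t=np.radians(a); y=-np.sin(t)*ex+np.cos(t)*ey
    return cen,n,y,(w,h),len(T)
E
python3 - <<'E'
from h import *
c=dict(np.load("w0.npz"))
cen,n,y,wh,N=block(c,np.array([.60,.227,.114])); print("wrist",cen.round(4),n.round(3),y.round(4),wh,N, "tilt",np.degrees(np.arccos(n[2])))
print("yaw of y vs +Y", np.arctan2(-y[0],y[1]), "mid",(cen-.019*n).round(4))
s=state(); t=R.from_quat(s["orientation"]).as_matrix()[:,1]*-1; print("tool", np.arctan2(-t[0],t[1]))
c=viewer.capture("top"); cen,n,y,wh,N=block(c,np.array([.60,.23,.114])); print("top",cen.round(4),n.round(3),y.round(4),wh,N)
c=viewer.capture("scene"); cen,n,y,wh,N=block(c,np.array([.60,.23,.114])); print("scene",cen.round(4),n.round(3),y.round(4),wh,N)
E
```

```text
wrist [0.6189 0.2121 0.4042] [0.01  0.019 1.   ] [-0.1227  0.9923 -0.0176] (9.100966453552246, 92.77565002441406) 8642 tilt 1.2432230811252525
yaw of y vs +Y 0.12298078370015907 mid [0.6187 0.2117 0.3852]
tool 0.12927822118432256
top [0.5861 0.2043 0.7102] [0.07  0.025 0.997] [-0.5186  0.8549  0.0154] (79.38191986083984, 97.18404388427734) 406
scene [0.5904 0.2023 0.7078] [ 0.158 -0.054  0.986] [-0.6386  0.7561  0.1431] (78.91936492919922, 100.49747467041016) 672
```

```bash
sed -i 's/Q=P\[P\[:,2\]>guess\[2\]-.015\]/Q=P[np.abs(P[:,2]-guess[2])<.016]/' h.py
python3 - <<'E'
from h import *
def go(nm,c):
    cen,n,y,wh,N=block(c,np.array([.60,.227,.114])); print(nm,cen.round(4),n.round(3),np.round(wh,1),N,"tilt",np.degrees(np.arccos(n[2])).round(1),"yaw",np.arctan2(-y[0],y[1]).round(4))
go("wrist",dict(np.load("w0.npz")))
go("scene",viewer.capture("scene")); print(state()["position"])
E
```

```text
wrist [0.6028 0.2247 0.1134] [-0.415 -0.049  0.909] [49.4 83.2] 2784 tilt 24.7 yaw 0.1312
scene [0.6039 0.2275 0.1136] [-0.415 -0.052  0.908] [52.1 83.1] 316 tilt 24.7 yaw 0.1417
[0.59661422 0.20787442 0.30364786]
```

```bash
python3 -m inch '[4,9,-40,0,-1,8,17,-90,0,-1,8,17,-130,0,-1,8,17,-150,0,-1,8,17,-150,0,-1,8,17,-150,0,-1,8,17,-150,0,-1]'
python3 - <<'E'
from h import *
for i in range(3): s=state();print(s["position"].round(4) if hasattr(s["position"],'round') else s["position"],s["wrist_force"]); c=viewer.capture("wrist")
cv2.imwrite("pics/w1.png",c["image"]); np.savez("w1.npz",**c)
cen,n,y,wh,N=block(c,np.array([.60,.227,.114])); print(cen.round(4),n.round(3),np.round(wh,1),N,"yaw",np.arctan2(-y[0],y[1]).round(4))
E
```

```text
time: 4.9
position: [0.6055, 0.2256, 0.1554]
orientation: [0.998, 0.065, 0.001, -0.0]
wrist_force: [0.8, -0.3, 0.2]
grip_width: 1.003
grasp_force: 0.0
[0.6055 0.2256 0.1554] [ 0.78236373 -0.31737078  0.22613649]
[0.6053 0.2255 0.1551] [ 0.49685186 -0.47620106 -0.37974399]
[0.6051 0.2254 0.1548] [-0.52844334  0.15446191  0.70707672]
[0.6026 0.2246 0.1132] [-0.416 -0.051  0.908] [51.2 83.2] 7278 yaw 0.1228
```

View pics/w1.png

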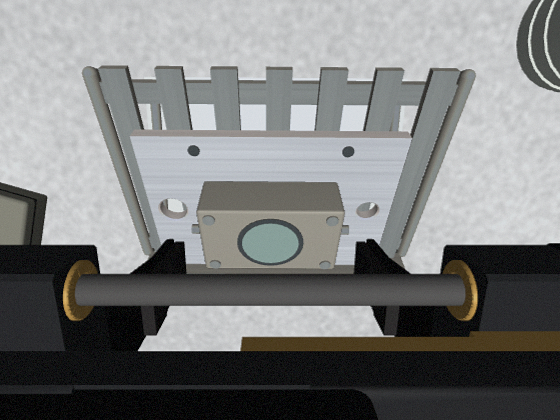

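The wrist view shows the fingertips' inner edges at about (185,240) and (357,240), with the block between (197..343). I'll compare both from the same depth image, so that the calibration error cancels.

```bash
python3 - <<'E'
from h import *
c=dict(np.load("w1.npz"))
M=R.from_quat(state()["orientation"]).as_matrix(); ty=-M[:,1]; tx=M[:,0]; tcp=np.array(state()["position"]); print("yaw tool",np.arctan2(-ty[0],ty[1]),tcp)
P=cloud(c,np.ones((420,560),bool)); L=(P-tcp)*1000; Y=L@ty; X=L@tx; Z=L[:,2]
for sg in (1,-1):
    k=(np.abs(X)<15)&(Y*sg>30)&(Y*sg<70)&(Z>-20)&(Z<60)
    for z in range(-16,60,8):
        q=k&(Z>=z)&(Z<z+8)
        if q.sum()>5: print(sg,z,q.sum(),"inner",np.percentile(Y[q]*sg,[1,5,50,99]).round(1),"x",np.percentile(X[q],[1,99]).round(1))
cen,n,y,wh,N=block(c,np.array([.60,.227,.114])); d=(cen-tcp)*1000; print("block centre in tool frame x,y,z",(d@tx).round(2),(d@ty).round(2),d[2].round(1))
k=np.abs((P-cen)@n)<.0015; l=(P[k]-cen)*1000
k2=(np.abs(l@tx)<22); print("y extents",np.percentile(l[k2&(np.abs(l@ty)<50)]@ty,[0.2,99.8]))
E
```

```text
yaw tool 0.13065446839813735 [0.60496574 0.22536933 0.15449233]
1 -16 104 inner [42.8 42.9 43.5 51.9] x [-6.5 11.5]
1 -8 247 inner [42.8 42.9 43.4 51.9] x [-5.3 11.5]
1 0 255 inner [42.8 42.9 44.9 51.8] x [-1.  11.6]
1 8 264 inner [42.9 43.1 45.9 52.1] x [ 3.  11.6]
1 16 260 inner [43.5 43.7 48.1 54. ] x [-9.  11.6]
1 24 194 inner [42.8 42.9 43.5 55. ] x [-9.7 11.6]
1 32 596 inner [42.8 43.  45.2 48.3] x [-10.8   3. ]
1 40 419 inner [47.4 47.5 47.9 48.5] x [-10.7   7.9]
1 48 536 inner [47.4 47.5 47.9 49. ] x [-7.1 13.5]
1 56 325 inner [47.3 47.5 48.  50.5] x [-1.2 14.4]
-1 -16 107 inner [43.6 43.7 44.2 52.5] x [-6.4 11.4]
-1 -8 242 inner [43.5 43.6 44.2 52.4] x [-4.8 11.5]
-1 0 251 inner [43.5 43.6 45.3 52.7] x [-1.1 11.4]
-1 8 266 inner [43.6 43.7 46.3 53.1] x [ 2.7 11.6]
-1 16 263 inner [44.1 44.4 48.7 55. ] x [-9.2 11.6]
-1 24 189 inner [43.5 43.7 44.3 55.8] x [-9.5 11.6]
-1 32 584 inner [43.5 43.7 45.8 49. ] x [-9.8  3.1]
-1 40 311 inner [48.1 48.2 48.6 49.2] x [-7.6  8.1]
-1 48 377 inner [48.  48.2 48.7 49.9] x [-1.4 13.6]
-1 56 238 inner [48.1 48.2 48.8 51.3] x [ 3.9 14.7]
block centre in tool frame x,y,z -2.54 -0.5 -41.3
y extents [-41.25311982  41.32475042]
```

```bash
python3 -m inch '[-2.5,-0.3,-6,0,-1,-2.5,-0.3,-14,0,-1,-2.5,-0.3,-20,0,-1,-2.5,-0.3,-26,0,-1,-2.5,-0.3,-30,0,-1,-2.5,-0.3,-33,0,-1,-2.5,-0.3,-35,0,-1,-2.5,-0.3,-35,0,-1,-2.5,-0.3,-35,0,-1]'
python3 - <<'E'
from h import *
c=viewer.capture("wrist"); a=c["image"][150:300,130:420]; cv2.imwrite("pics/w2.png",cv2.resize(a,None,fx=2.7,fy=2.7,interpolation=cv2.INTER_CUBIC)); np.savez("w2.npz",**c); print(state()["position"],state()["wrist_force"])
E
```

```text
time: 6.18
position: [0.6022, 0.225, 0.1187]
orientation: [0.998, 0.065, 0.0, -0.0]
wrist_force: [-0.8, -1.3, 0.2]
grip_width: 1.0
grasp_force: 0.0
[0.60215054 0.22495063 0.11871724] [-0.17822897 -0.29930012 -0.71252141]
```

View pics/w2.png

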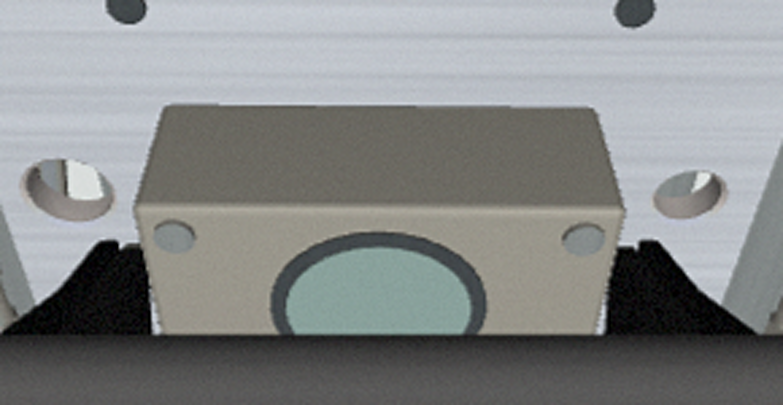

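Both fingers straddle the block ends without contact. I'll go slightly lower, watching the force for the ports.

```bash
python3 -m inch '[0,0,-0.5,0,-1,0,0,-1,0,-1,0,0,-1.5,0,-1,0,0,-2,0,-1,0,0,-2.5,0,-1,0,0,-2.5,0,-1]'
```

```text
time: 6.98
position: [0.602, 0.2249, 0.116]
orientation: [0.998, 0.065, -0.0, 0.0]
wrist_force: [-0.2, -0.2, 0.4]
grip_width: 0.998
grasp_force: 0.0
```

```bash
python3 -m inch '[0,0,0,0,1,0,0,0,0,1,0,0,0,0,1,0,0,0,0,1]' 35
python3 -m inch '[0,0,3,0,1,0,0,6,0,1,0,0,10,0,1,0,0,15,0,1,0,0,20,0,1,0,0,20,0,1]'
python3 - <<'E'
from h import *
c=viewer.capture("wrist"); np.savez("w3.npz",**c); cv2.imwrite("pics/w3.png",c["image"])
cen,n,y,wh,N=block(c,np.array([.602,.225,.135])); print(cen.round(4),n.round(3),np.round(wh,1),N,"yaw",np.arctan2(-y[0],y[1]).round(4))
E
```

```text
time: 7.48
position: [0.6021, 0.2249, 0.116]
orientation: [0.998, 0.065, 0.0, -0.0]
wrist_force: [-0.1, -0.2, -0.0]
grip_width: 0.963
grasp_force: 35.0
time: 8.22
position: [0.6024, 0.2251, 0.1367]
orientation: [0.998, 0.065, 0.0, -0.0]
wrist_force: [0.5, -0.4, -5.0]
grip_width: 0.958
grasp_force: 35.0
[0.6113 0.2259 0.138 ] [-0.392 -0.046  0.919] [ 32.3 101.6] 7479 yaw 0.1296
```

It's gripped at 84 mm and lifted, still tilted. I'll raise it and move to the stage's near side to look at the pins.

```bash
python3 -m inch '[0,0,40,0,1,0,-5,80,0,1,-10,-30,120,0,1,-20,-75,150,0,1,-35,-125,165,0.02,1,-45,-175,165,0.04,1,-55,-225,165,0.07,1,-65,-275,165,0.07,1,-75,-325,165,0.07,1,-80,-375,165,0.07,1,-80,-405,165,0.07,1,-80,-415,165,0.07,1]'
python3 -m inch '[0,0,0,0,1,0,0,0,0,1,0,0,0,0,1]'
python3 - <<'E'
from h import *
c=viewer.capture("wrist"); np.savez("w4.npz",**c); cv2.imwrite("pics/w4.png",c["image"])
for t in ("round_pin","diamond_pin","stage","round_hole","diamond_hole"):
    for e in place_of("wrist",t)[:2]: print(t,round(e["score"],2),np.round(e["position"],1),np.round(at_z(c,e["position"],.11),4))
s=state();print(s["position"],s["wrist_force"],s["grip_width"])
E
```

```text
time: 9.78
position: [0.5214, -0.1923, 0.3007]
orientation: [0.995, 0.099, -0.0, 0.0]
wrist_force: [-0.3, 0.6, -3.9]
grip_width: 0.959
grasp_force: 35.0
time: 10.15
position: [0.5224, -0.1887, 0.3012]
orientation: [0.995, 0.101, 0.0, -0.0]
wrist_force: [-0.1, 0.3, -5.1]
grip_width: 0.958
grasp_force: 35.0
round_pin 0.81 [239.3  66.6] [ 0.6282 -0.1385  0.11  ]
diamond_pin 0.6 [381.   63.1] [ 0.6579 -0.2672  0.11  ]
stage 0.91 [297.   75.8] [ 0.6313 -0.193   0.11  ]
round_hole 0.67 [158.4 211.8] [ 0.4723 -0.0811  0.11  ]
diamond_hole 0.88 [381.8 213.4] [ 0.5177 -0.3098  0.11  ]
diamond_hole 0.52 [298.2  76.2] [ 0.6312 -0.1942  0.11  ]
[ 0.52210292 -0.18990243  0.30108099] [ 0.34979289  0.45631111 -4.9889099 ] 0.9522367992102924
```

View pics/w4.png

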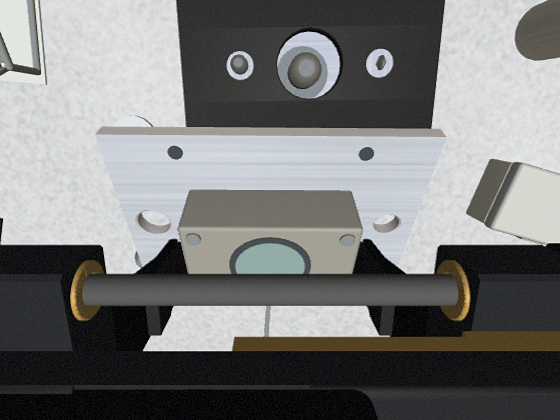

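The stage's round pin sits in its ring at (239,65), the diamond pin at (380,62), and the chamber hangs level across y. I'll carry it high to the stage's far side, clear of the pins, to level it there.

```bash
python3 -m inch '[30,0,0,0.01,1,75,0,0,0.025,1,120,-1,0,0.025,1,160,-2,0,0.025,1,170,-2,-10,0.025,1,170,-2,-40,0.025,1,170,-2,-75,0.025,1,170,-2,-100,0.025,1,170,-2,-115,0.025,1,170,-2,-119,0.025,1,170,-2,-119,0.025,1,170,-2,-119,0.025,1]'
python3 - <<'E'
from h import *
for n in ("scene",):
    c=viewer.capture(n); cv2.imwrite("pics/s5.png",cv2.resize(c["image"][100:300,100:370],None,fx=2.9,fy=2.9,interpolation=2))
s=state();print(s["position"],s["wrist_force"],s["grip_width"],2*np.arcsin(s["orientation"][1]),s["q"])
E
```

```text
time: 11.95
position: [0.6926, -0.1922, 0.1834]
orientation: [0.994, 0.113, 0.001, 0.0]
wrist_force: [0.6, 0.2, -5.0]
grip_width: 0.961
grasp_force: 35.0
[ 0.69256378 -0.19215614  0.18324107] [-0.20173119 -0.69249032 -4.49399985] 0.9582754606947875 0.22573519912428594 [ 0.41024242  0.51830267 -0.29836185  1.32229022  0.15092832  1.32127213
 -1.23316385]
```

View pics/s5.png

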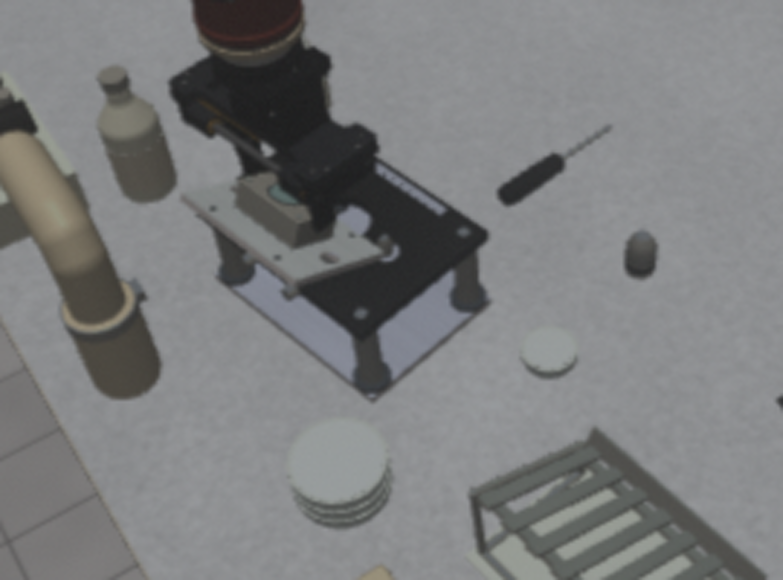

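The scene view shows the chamber tilted over the far half of the stage, with its low edge just behind the round pin at (388,243). I'll lower it while shifting outward so that it levels.

```bash
python3 -m inch '[0,0,-5,0,1,0,0,-10,0,1,2,0.5,-13,0,1,4,1,-15,0,1,6,1.5,-17,0,1,8,2,-19,0,1,10,2.5,-21,0,1,11,2.7,-22,0,1,11,2.7,-22,0,1]'
python3 - <<'E'
from h import *
c=viewer.capture("scene");s=state()
def tilt(c,g):
    cen,n,y,wh,N=block(c,g); print(cen.round(4),n.round(3),np.round(wh,1),N,"tilt",np.degrees(np.arccos(n[2])).round(1))
print(s["position"],s["wrist_force"],s["moment"])
c=viewer.capture("wrist");np.savez("w6.npz",**c)
tilt(c,np.array([s["position"][0]+.015,s["position"][1],.155]))
E
```

```text
time: 13.12
position: [0.7037, -0.1894, 0.1605]
orientation: [0.994, 0.113, 0.001, 0.0]
wrist_force: [3.6, -1.1, 3.6]
grip_width: 0.959
grasp_force: 35.0
[ 0.70368315 -0.18941136  0.16053217] [ 3.35466693 -0.8206702   3.43315989] [-0.12490266 -0.49028632 -0.11750494]
[ 0.714  -0.1874  0.1596] [-0.164 -0.031  0.986] [ 31.5 101.2] 8437 tilt 9.6
```

The levelling is working: tilt is down to 9.6° with light force. I'll continue.

```bash
python3 -m inch '[1.5,0.3,-2,0,1,3,0.7,-4,0,1,4.5,1,-6,0,1,6,1.4,-7.5,0,1,7,1.6,-9,0,1,7,1.6,-9,0,1,7,1.6,-9,0,1]'
python3 - <<'E'
from h import *
s=state(); print(s["position"],s["wrist_force"],s["moment"])
c=viewer.capture("wrist");np.savez("w7.npz",**c)
cen,n,y,wh,N=block(c,np.array([s["position"][0]+.015,s["position"][1],.148])); print(cen.round(4),n.round(3),N,"tilt",np.degrees(np.arccos(n[2])).round(1))
E
```

```text
time: 14.1
position: [0.7104, -0.1879, 0.151]
orientation: [0.994, 0.113, 0.0, 0.0]
wrist_force: [4.5, -0.4, 2.5]
grip_width: 0.961
grasp_force: 35.0
[ 0.71041957 -0.18788555  0.15097362] [ 4.49585325 -0.35636303  2.45750428] [-0.33051394 -0.9479157   0.08610454]
[ 0.7212 -0.1857  0.1484] [ 0.012 -0.001  1.   ] 9092 tilt 0.7
```

Level: block top at z = 0.148, exactly 38 mm above the stage. Next I'll measure the holes in the wrist view and work out the shift to the pins.

```bash
python3 -m inch '[0,0,-0.8,0,1,0,0,-0.8,0,1,0,0,-0.8,0,1]'; python3 - <<'E'
from h import *
c=viewer.capture("wrist"); s=state(); tcp=np.array(s["position"]); print(tcp,s["wrist_force"],"tool yaw",2*np.arcsin(s["orientation"][1]))
H={}
for t in ("round_hole","diamond_hole","round_pin","diamond_pin"):
    for e in place_of("wrist",t)[:2]: print(t,round(e["score"],2),np.round(e["position"],1),"z.110",at_z(c,e["position"],.110).round(4),"z.118",at_z(c,e["position"],.118).round(4))
for n in ("scene","top"):
    d=viewer.capture(n)
    for t in ("round_hole","diamond_hole","round_pin","diamond_pin"):
        for e in place_of(n,t)[:2]: print(n,t,round(e["score"],2),np.round(e["position"],1),at_z(d,e["position"],.11).round(4))
a=np.vstack([c["image"][150:300,60:460]]); cv2.imwrite("pics/w8.png",cv2.resize(a,None,fx=2,fy=2,interpolation=2))
w=dict(np.load("w4.npz")); cv2.imwrite("pics/w4c.png",cv2.resize(w["image"][25:115,205:415],None,fx=3.6,fy=3.6,interpolation=2))
E
python3 -c "
import cv2,numpy as np
a=cv2.imread('pics/w8.png');b=cv2.imread('pics/w4c.png');b=cv2.copyMakeBorder(b[:290],0,0,0,max(0,800-b.shape[1]),0)[:,:800]
cv2.imwrite('pics/c8.png',np.vstack([a,b]))"
```

```text
time: 14.52
position: [0.7107, -0.1878, 0.1506]
orientation: [0.994, 0.113, 0.001, 0.0]
wrist_force: [4.9, -1.2, 4.3]
grip_width: 0.959
grasp_force: 35.0
[ 0.71069038 -0.18780889  0.15057116] [ 4.99568117 -0.16600853  3.249813  ] tool yaw 0.22581805392089632
round_hole 0.85 [164.4 232.7] z.110 [ 0.7003 -0.1266  0.11  ] z.118 [ 0.7037 -0.1285  0.118 ]
diamond_hole 0.63 [378.6 233.2] z.110 [ 0.7286 -0.2507  0.11  ] z.118 [ 0.7307 -0.2474  0.118 ]
round_pin 0.75 [166.8 337.1] z.110 [ 0.6295 -0.1386  0.11  ] z.118 [ 0.6358 -0.14    0.118 ]
diamond_pin 0.81 [366.9 337. ] z.110 [ 0.6586 -0.2652  0.11  ] z.118 [ 0.6637 -0.2613  0.118 ]
scene round_hole 0.7 [212.2 201.7] [ 0.7021 -0.1212  0.11  ]
scene diamond_hole 0.66 [182.6 179.8] [ 0.7299 -0.2402  0.11  ]
scene round_pin 0.97 [232.4 183.5] [ 0.6235 -0.1458  0.11  ]
scene diamond_pin 0.86 [203.5 164.1] [ 0.6518 -0.2602  0.11  ]
top round_hole 0.48 [309.5 155.2] [ 0.6939 -0.1204  0.11  ]
top diamond_hole 0.67 [330.7 176.7] [ 0.6251 -0.1861  0.11  ]
top diamond_hole 0.54 [431.9 200.5] [ 0.5472 -0.5013  0.11  ]
top round_pin 0.78 [312.1 175.6] [ 0.6291 -0.1277  0.11  ]
top diamond_pin 0.85 [353.1 170.2] [ 0.645  -0.2568  0.11  ]
```

View pics/c8.png

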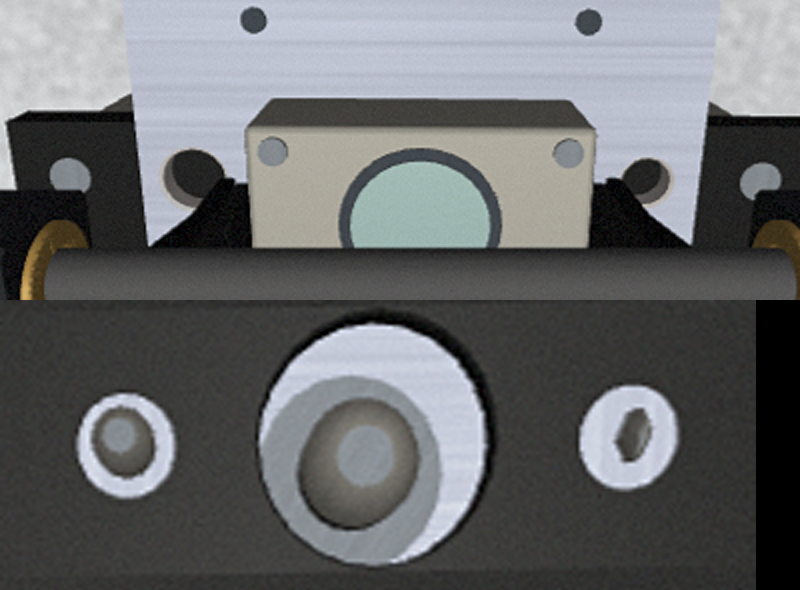

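Upper rims of the holes in the wrist picture are at full-frame (157.5,239) and (384,241). The pin rings in the earlier picture are at (240,65) and (380,63). I'll work out the shift from those.

```bash
python3 - <<'E'
from h import *
w=dict(np.load("w4.npz")); c=dict(np.load("w7.npz"))
f=lambda a,b:((a+b)/2)[:2].round(4).tolist()+[np.linalg.norm(a-b).round(4),np.arctan2(-(a-b)[0],(a-b)[1]).round(4)]
print("holes",f(at_z(c,(157.5,239),.118),at_z(c,(384,240.7),.118)))
print("holes net",f(at_z(c,(164.4,232.7),.110),at_z(c,(378.6,233.2),.110)))
print("pins w4 rings",f(at_z(w,(240,65.3),.11),at_z(w,(379.7,63.1),.11)))
print("pins w4 net",f(at_z(w,(239.3,66.6),.11),at_z(w,(381,63.1),.11)))
print("pins now net",f(at_z(c,(166.8,337.1),.11),at_z(c,(366.9,337),.11)))
cen,n,y,wh,N=block(c,np.array([.725,-.1879,.148])); print(cen,wh,np.arctan2(-y[0],y[1]))
E
```

```text
holes [0.7126, -0.1886, np.float64(0.1299), np.float64(0.2181)]
holes net [0.714, -0.1887, np.float64(0.1275), np.float64(0.2237)]
pins w4 rings [0.6436, -0.2024, np.float64(0.1302), np.float64(0.2183)]
pins w4 net [0.6431, -0.2028, np.float64(0.1321), np.float64(0.2267)]
pins now net [0.6434, -0.202, np.float64(0.1302), np.float64(0.2263)]
[ 0.72120798 -0.18568344  0.14836127] (51.320953369140625, 96.70675659179688) -0.049855533778713323
```

Both give exactly 130 mm spacing and the same yaw, so the shift is (-69, -14) mm. Lift, shift, then lower to just above the pins.

```bash
python3 -m inch '[0,0,10,0,1,0,0,22,0,1,0,0,30,0,1,-15,-3,30,0,1,-35,-7,30,0,1,-55,-11,30,0,1,-69,-13.8,30,0,1,-69,-13.8,30,0,1,-69,-13.8,25,0,1,-69,-13.8,22,0,1,-69,-13.8,22,0,1]'
python3 - <<'E'
from h import *
c=viewer.capture("wrist"); np.savez("w9.npz",**c); s=state(); print(s["position"],s["wrist_force"],s["moment"])
P=cloud(c,np.ones((420,560),bool)); q=np.array(s["position"]); k=(np.abs((P-q)@[.974,.226,0]-.04)<.013)&(np.abs((P-q)@[-.226,.974,0])<.07)&(np.abs(P[:,2]-.14)<.015)
T=P[k]; A=np.c_[T-q][:, :2]; co=np.linalg.lstsq(np.c_[A,np.ones(len(A))],T[:,2],rcond=None)[0]; print("plate slope deg",np.degrees(co[:2]).round(2),"z at tcp",co[2].round(4),len(T))
E
```

```text
time: 16.65
position: [0.6411, -0.2012, 0.1715]
orientation: [0.994, 0.113, -0.0, -0.0]
wrist_force: [0.3, -0.9, -4.7]
grip_width: 0.962
grasp_force: 35.0
[ 0.64118451 -0.2013      0.17178575] [-0.23314607  0.02873895 -5.57328715] [ 0.00755042  0.00967217 -0.01465765]
plate slope deg [-2.92 -0.49] z at tcp 0.1417 12707
```

```bash
python3 -m inch '[0,0,-1.5,0,1,0,0,-3,0,1,0,0,-4.5,0,1,0,0,-6,0,1,0,0,-7.5,0,1,0,0,-9,0,1,0,0,-9,0,1]'; python3 -c "
from workcell import state; print(state()['moment'])"
```

```text
time: 17.58
position: [0.641, -0.2016, 0.1631]
orientation: [0.994, 0.113, -0.0, -0.0]
wrist_force: [0.0, -0.3, -4.4]
grip_width: 0.96
grasp_force: 35.0
[-0.03474292  0.00585387 -0.0342367 ]
```

```bash
python3 -m inch '[0,0,-1.5,0,1,0,0,-3,0,1,0,0,-4.5,0,1,0,0,-6,0,1,0,0,-7.5,0,1,0,0,-7.5,0,1]'; python3 -c "
from workcell import state; print(state()['moment'])"
```

```text
time: 18.32
position: [0.641, -0.2016, 0.1556]
orientation: [0.994, 0.113, -0.0, -0.0]
wrist_force: [0.1, 0.2, -5.2]
grip_width: 0.959
grasp_force: 35.0
[0.0749239  0.02764392 0.05544536]
```

```bash
python3 -m inch '[0,0,-1,0,1,0,0,-2,0,1,0,0,-3,0,1,0,0,-4,0,1,0,0,-5,0,1,0,0,-5.5,0,1,0,0,-5.5,0,1]'; python3 - <<'E'
from h import *
print(state()['moment'],state()['position'])
c=viewer.capture("wrist"); np.savez("w10.npz",**c)
cv2.imwrite("pics/w10.png",cv2.resize(c["image"][90:300,60:460],None,fx=2,fy=2,interpolation=2))
E
```

```text
time: 19.2
position: [0.6416, -0.2015, 0.1509]
orientation: [0.994, 0.113, 0.001, 0.0]
wrist_force: [1.1, 0.6, -0.1]
grip_width: 0.963
grasp_force: 35.0
[ 0.18210686 -0.03948358 -0.0359187 ] [ 0.64155976 -0.20145719  0.15089631]
```

View pics/w10.png

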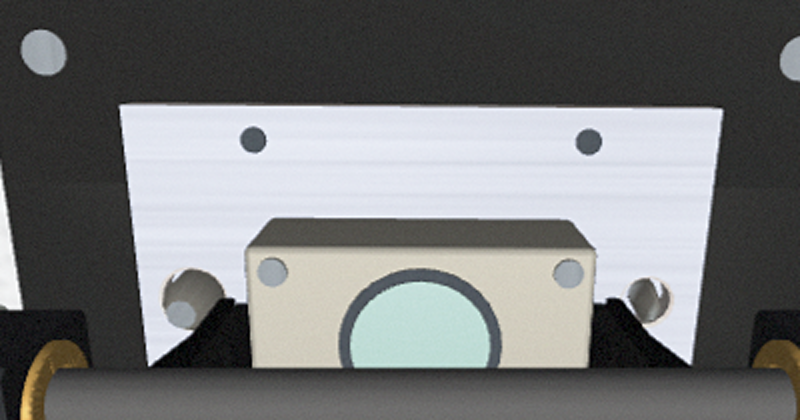

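Both pins show through their holes, round at (190,300) and diamond at (650,298), and the stage now bears the weight. I'll press gently to seat it and check it's flat.

```bash
python3 -m inch '[0,0,-0.6,0,1,0,0,-1.2,0,1,0,0,-1.8,0,1,0,0,-1.8,0,1]'; python3 - <<'E'
from h import *
s=state(); print(s['moment'],s["wrist_force"]); q=np.array(s["position"])
c=viewer.capture("wrist"); P=cloud(c,np.ones((420,560),bool))
ex=np.array([.974,.226,0]); ey=np.array([-.226,.974,0]); X=(P-q)@ex; Y=(P-q)@ey
def fit(k):
    co=np.linalg.lstsq(np.c_[X[k],Y[k],np.ones(k.sum())],P[k,2],rcond=None)[0]; print(np.degrees(co[:2]).round(2),co[2].round(4),k.sum())
fit((X>.03)&(X<.05)&(abs(Y)<.07)&(abs(P[:,2]-.118)<.006))
fit((X>.065)&(X<.078)&(abs(Y)<.07)&(abs(P[:,2]-.110)<.006))
E
```

```text
time: 19.75
position: [0.6418, -0.2014, 0.1505]
orientation: [0.994, 0.113, 0.001, 0.0]
wrist_force: [-1.8, 1.3, 11.5]
grip_width: 0.959
grasp_force: 35.0
[ 0.58389744  0.77200167 -0.0386453 ] [-1.79095159  1.34153246 11.47992511]
[ 0.28 -0.06] 0.1173 9374
[ 0.08 -0.05] 0.1094 6404
```

It lies flat: plate top 7.9 mm above the stage and parallel within 0.2°, with 11 N of downward push. Ease off, release, and retreat straight up.

```bash
python3 -m inch '[0,0,1,0,1,0,0,1.2,0,1,0,0,1.2,0,-1,0,0,1.2,0,-1,0,0,1.2,0,-1,0,0,1.2,0,-1,0,0,1.2,0,-1]'
python3 -m inch '[0,0,3,0,-1,0,0,7,0,-1,0,0,12,0,-1,0,0,20,0,-1,0,0,40,0,-1,0,0,70,0,-1,0,0,110,0,-1,0,0,130,0,-1,0,0,130,0,-1,0,0,130,0,-1]'
python3 - <<'E'
from h import *
s=state(); print(s["position"],s["wrist_force"],s["grip_width"]); q=np.array(s["position"])
c=viewer.capture("wrist"); P=cloud(c,np.ones((420,560),bool)); cv2.imwrite("pics/w11.png",c["image"])
ex=np.array([.974,.226,0]); ey=np.array([-.226,.974,0]); X=(P-q)@ex; Y=(P-q)@ey
def fit(k):
    co=np.linalg.lstsq(np.c_[X[k],Y[k],np.ones(k.sum())],P[k,2],rcond=None)[0]; print(np.degrees(co[:2]).round(2),co[2].round(4),k.sum())
fit((X>.03)&(X<.05)&(abs(Y)<.07)&(abs(P[:,2]-.118)<.006))
fit((X>.065)&(X<.078)&(abs(Y)<.07)&(abs(P[:,2]-.110)<.006))
E
```

```text
time: 20.68
position: [0.641, -0.2016, 0.1495]
orientation: [0.994, 0.113, -0.0, -0.0]
wrist_force: [0.6, 0.2, 0.2]
grip_width: 1.001
grasp_force: 0.0
time: 21.92
position: [0.6408, -0.2015, 0.279]
orientation: [0.994, 0.113, -0.0, -0.0]
wrist_force: [0.8, 0.6, -0.5]
grip_width: 1.003
grasp_force: 0.0
[ 0.64075369 -0.2015195   0.27903425] [ 0.83014324  0.55096588 -0.49509385] 1.003434017321546
[ 0.24 -0.07] 0.1173 3376
[-0.23 -0.05] 0.1098 2275
```

View pics/w11.png

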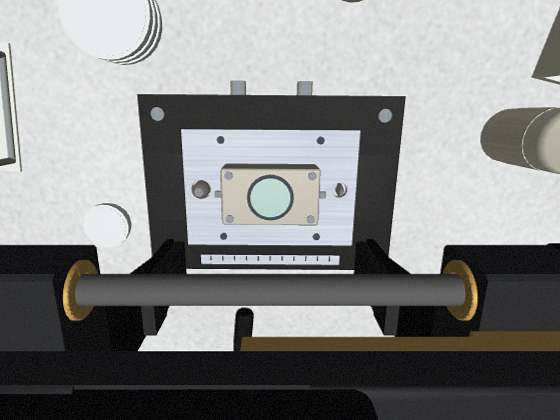

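The chamber lies flat on the stage with the pins in both holes, at (201,188) and (341,189). The gripper is clear, so I'm handing in.

```bash
python3 -c "
from workcell import job_done; print(job_done())"
```

```text
the job is handed in; nothing more can be done
None
```

The imaging chamber is on the specimen stage with both pins through their holes, flat to within about half a degree and released. I handed the job in at about 22 s, with the gripper clear and no contact with the other things on the bench that I saw.

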